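# Secure the sample chamber and jog its stage with the joystick

### The job

Shut the sample chamber's lid fully and turn the blue turnbutton across it until it points straight over the lid. Only then tilt the console's joystick towards the green lit lamp, nearly to its stop, hold it there for two seconds and let it spring back upright. Leave the jars, beaker and dish standing where they are.

Things in the scene. Friction and masses are not known exactly. Their poses are not given: they have to be found in the camera images.
- chamber_center (a point): Sample chamber: white open-topped box with a blue band, fixed to the bench, 180 mm (x) x 200 mm (y), walls 70 mm high. This point is the centre of its underside, on the bench. Its x axis points away from the latch, towards the lid's hinge; z up. Sample plates lie inside, below the rim.
- lid (a joint): Hinge of the chamber's lid, rad: 0 = shut (lies flat on the walls), grows as it opens, stop at 1.3. A stiff hinge: the lid stays where it is left and needs about 2 N at its free edge to move it. The lid is a white frame with a clear window, 180 mm long, 200 mm wide, 10 mm thick; its top is 80 mm above the bench when shut. It swings up about the chamber's far edge, its free edge is over the latch side.
- lid_hinge (a point): Hinge line of the lid, at its middle: 90 mm along the chamber's +x from the chamber's centre, 70 mm above the bench, on the lid's underside. Axes turn with the lid; the lid extends 180 mm along its own -x.
- lid_edge (a point): Middle of the lid's white front strip, on its top face: 165 mm from the hinge line, 15 mm short of the free edge. The strip is 30 mm wide. Its z axis is the outward normal of the lid.
- turnbutton (a joint): Turnbutton on the grey post in front of the chamber, rad, about the vertical. At 0 its bar lies along the chamber's -y, clear of the lid; positive turns it anticlockwise from above; at 1.57 it points along the chamber's +x, across the lid's front strip (lid secured). Stops at -0.6 and 1.65. Light friction: about 1.3 N at the peg moves it, and it stays where it is left.
- latch_pivot (a point): Pivot of the turnbutton, on top of its blue bar (94 mm above the bench), 115 mm along the chamber's -x from the chamber's centre. The bar is 80 mm long, 18 mm wide and 12 mm thick, and reaches 73 mm out from the pivot; its underside clears the shut lid by 2 mm.
- latch_peg (a point): The upright red peg on the bar's outer end, by which it is pushed round: 18 mm in diameter, 35 mm tall, 62 mm from the pivot, from 94 to 129 mm above the bench. This point is 18 mm above the bar's top.
- console_pivot (a point): Joystick console: grey box 160 x 160 x 60 mm with a black top, fixed to the bench. This point is the stick's tilting centre, at the middle of its top face, 60 mm above the bench.
- stick_top (a point): Centre of the top of the joystick, 115 mm along the stick from its tilting centre; z axis along the stick. The stick is a steel rod with a red cylindrical grip, 30 mm in diameter, from 45 to 115 mm above the tilting centre. It tilts in any direction, springs back upright by itself (about 1.2 N m per rad: some 5 N at the grip for full tilt) and stops at 0.40 rad (23 degrees) about each of the console's two axes.
- lamp_lit_c (a point): The one bright green (lit) lamp on the console: disc of 30 mm in a 34 mm rim, top 5 mm above the console's top. This point is its top. It lies 60 mm from the stick's tilting centre on one of the four sides, which side varies. The three other lamps, dark grey, are off.
- reagent_a_mid (a point): Bystander, loose, to be left alone: amber jar with blue cap, 64 mm diameter, 130 mm tall. This point is its centre, half-way up.
- reagent_b_mid (a point): Bystander, loose, to be left alone: white jar with blue cap, 64 mm diameter, 120 mm tall. This point is its centre, half-way up.
- reagent_c_mid (a point): Bystander, loose, to be left alone: small amber jar with blue cap, 56 mm diameter, 100 mm tall. This point is its centre, half-way up.
- beaker_mid (a point): Bystander, loose, to be left alone: glass beaker, 72 mm diameter, 85 mm tall. This point is its centre, half-way up.
- dish_mid (a point): Bystander, loose, to be left alone: flat clear dish, 68 mm diameter, 16 mm tall. This point is its centre, half-way up.

How it is judged:
On the way, in this order (a step that is already met when the one before it is completed fails the run):
1. the lid is shut (value of joint lid below 0.06 rad), for 0.2 s.
2. the turnbutton is turned across the shut lid (value of joint lid below 0.06 rad and value of joint turnbutton above 1.3 rad), for 0.2 s.
3. the joystick is held tilted towards the lit lamp for 1.5 s (all of step 2 and horizontal distance between stick_top and lamp_lit_c below 0.034 m and angle between stick_top's own z axis and vertical above 0.23 rad), for 1.5 s.
At the end, for the whole second after the job is handed in: Lid shut (under 0.06 rad), turnbutton across it (over 1.3 rad), and the joystick, after being held 1.5 s with its top within 34 mm of the lit lamp (from above), back upright (under 0.06 rad); no jar, beaker or dish moved over 40 mm (all of step 2 and angle between stick_top's own z axis and vertical below 0.06 rad and distance of each of reagent_a_mid, reagent_b_mid, reagent_c_mid, beaker_mid, dish_mid from where it was at the start of the episode below 0.04 m); the robot touches nothing.
It fails at once if the joystick is tilted (over 0.2 rad) while the turnbutton is not across the lid (angle between stick_top's own z axis and vertical above 0.2 rad and not (value of joint turnbutton above 1.3 rad)).
It fails at once if a jar, the beaker or the dish is knocked over or moved by more than 40 mm (distance of any of reagent_a_mid, reagent_b_mid, reagent_c_mid, beaker_mid, dish_mid from where it was at the start of the episode above 0.04 m).
It also fails if it takes over 72 s, if anything falls off the work surface, if the arm or the gripper's body presses on something with over 40 N, if the wrist force passes 120 N, or if a joint passes its speed limit or range.

### The arm

A 6-joint arm with a two-finger parallel gripper is mounted at the origin on the work surface. World frame = base frame: x ahead of the robot, y to its left, z up, the work surface at z = 0. Lengths are in m, angles in rad, forces in N, time in s.
With the tool pointing down it reaches from about 0.35 to 0.975 m from the base axis. Payload 4.9 kg.
Tool frame: the origin (TCP) lies at the very end of the fingers, on their centre line; the grasp point (between the pads) lies 19 mm behind it; z points along the fingers, y is the direction in which the jaws open and shut (so a half turn about z gives the same grasp; the last joint's range is limited). The gripper opens to 85 mm and grips with 20 to 120 N. Pads are 22 mm wide; open, the fingers measure 114 mm over their backs; the gripper's body (76 mm by 85 mm) begins 54 mm behind the grasp point. The pads swing forward as they close: fully open they stand 13 mm farther back than shut.
Start: joints at [-1.412, 0.053, 1.613, -0, 1.476, -0.119], TCP at [0.171, -0.601, 0.231] pointing down, gripper open.
Joint ranges: [-3.01, 3.01], [-1.01, 2.22], [0.06, 2.58], [-1.02, 4.17], [0.09, 2.62], [-3.14, 3.14]. Speed limits (rad/s): [2.57, 2.57, 3.14, 3.14, 3.14, 3.14].

### API

Orientations are given as a unit quaternion [w, x, y, z].
In Python, from plant import state, eyes, job_done gives the robot as it stands.
- The arm moves only by the tool apply_moves, never from a script. Its argument "commands" is a list of rows, each an object with "linear": the shift along the tool's x, y, z in m, a list of three; "delta_rot": the turn, a rotation vector about the tool's x, y, z in degrees, a list of three; "fingers": the closure in counts, from 0 (fully open) to 255 (shut). In form: [{"linear": [x, y, z], "delta_rot": [wx, wy, wz], "fingers": fingers}, ...]. A call has exactly 8 rows; each row is the pose to reach, as a shift and turn from the pose commanded when the call began, along the tool's axes at that moment; what a row does not reach only later rows make up. A row lasts 1/10 s, in which the tool goes at most 50 mm and 8.59 degrees, less where a joint would pass 70% of its speed; a pose out of reach is approached as far as the arm can. A call with a gripper value outside its range is refused whole. The fingers move at their own pace and stop on an object; the grip force is fixed at half the most. Time passes only in rows, so rows that repeat a pose let the fingers close, or fill a call up. It gives the time, the measured TCP pose, the force and the opening at its end, in the units of the state.
- state(): the state, without advancing time (a new reading comes with each control period).
- eyes.grab_frame(name): name is "side" or "top" or "wrist"; returns the picture (480x640x3 uint8, red, green, blue); there is no depth.
- eyes.camera_params(name): a dict with "fx", "fy", "cx", "cy" (pixels), "k1" (the pictures are not rectified: a ray, as slopes to the right and down, at radius r is drawn at 1 + k1 r^2 times it, then the intrinsics apply), "position" and "rotation" of the camera in the world; the wrist camera has in their place "T_tool_cam" (4x4, takes a point from camera to tool coordinates, whose origin is the TCP and whose axes are the flange's). Camera axes: x right, y down, z forward; pixel columns grow to the right and rows downward; lengths in m; the calibration is good to about 2 mm. A picture is of the moment at which its call begins: read the wrist's pose just before it. camera_params takes no time and is no camera call.
- job_done(): hands the job in, once; it reports no verdict.
The state is a dict: "time": time; "joint_pos": joint angles; "joint_vel": joint speeds; "joint_efforts": joint torques, N m; "tool_pos": TCP position; "tool_rot": TCP orientation; "contact_force": force on the tool from outside, world axes, zero at the start; "ft_torque": the same for the moment, N m; "gripper_width": opening from 0.0 (shut) to 1.0 (fully open).
Only numpy, scipy, OpenCV 4.12 (cv2) and the standard library are available. Lean on these libraries where they do the work, as an engineer would, in place of code of your own. Each camera call takes 0.05 s, during which the arm holds its last target.

## Working session

There is one attempt and no reset: what is moved stays moved. The work goes in short steps, Python scripts to look and compute and a tool call to move; the robot and the scene stay as the last step left them, time stands still between calls to the robot, and variables do not carry over. Pictures are saved under pics/ and viewed, and the job is handed in when it is done.

Besides the shell and the picture viewer there is one more tool, called in YAML: its name, and indented under it one key for each argument. apply_moves: Moves the arm, as the interface text tells. Its arguments: {"type":"object","properties":{"commands":{"type":"array","items":{"type":"object","properties":{"linear":{"type":"array","items":{"type":"number"}},"delta_rot":{"type":"array","items":{"type":"number"}},"fingers":{"type":"number"}}}}},"required":["commands"]}

```bash
mkdir -p pics; ls; python3 - <<'E'
from plant import state, eyes
import cv2
s=state(); print(s)
for n in ["side","top","wrist"]:
    im=eyes.grab_frame(n); cv2.imwrite(f"pics/{n}0.png",im[:,:,::-1]); print(n,eyes.camera_params(n))
E
```

```text
pics
{'time': 0.0, 'joint_pos': array([-1.41201716e+00,  5.33859762e-02,  1.61425539e+00, -5.54249600e-07,
        1.47598469e+00, -1.18987076e-01]), 'joint_vel': array([-2.85696262e-04,  1.84745564e-04,  1.32423478e-04, -7.41351885e-05,
       -7.36833451e-04, -4.76204272e-04]), 'joint_efforts': array([ 7.10850218e-04, -3.93672359e+01, -3.70180607e+01, -1.14788912e-05,
        7.00141987e-03, -4.70351139e-06]), 'tool_pos': array([ 0.17129221, -0.6004426 ,  0.23006802]), 'tool_rot': array([-1.01649471e-03,  9.90370716e-01,  1.38437033e-01, -2.05028037e-05]), 'contact_force': array([0.42784447, 0.41665619, 0.17041067]), 'ft_torque': array([ 0.01461743, -0.00889255,  0.02345847]), 'gripper_width': 0.9991719454684261}
side {'fx': 500.0232981974792, 'fy': 500.0232981974792, 'cx': 314.2071817275875, 'cy': 229.25591502336235, 'k1': -0.12333332434258158, 'position': array([ 0.27573968, -1.05980054,  1.12247611]), 'rotation': array([-0.40038209,  0.90994886, -0.09580457,  0.05008729])}
top {'fx': 517.4033592737273, 'fy': 517.4033592737273, 'cx': 312.4649040829003, 'cy': 245.87301327325827, 'k1': -0.07500937390746373, 'position': array([0.31220661, 0.02206972, 1.34630337]), 'rotation': array([ 0.06390127, -0.69869865,  0.70961579, -0.06467036])}
wrist {'fx': 422.78165559792495, 'fy': 422.78165559792495, 'cx': 321.65759598574385, 'cy': 241.09029647767966, 'k1': -0.08987671640377319, 'T_tool_cam': array([[-2.61854345e-04, -9.44285577e-01, -3.29127149e-01,
         8.51407555e-02],
       [ 9.99999961e-01, -2.15393371e-04, -1.77625822e-04,
        -7.74976145e-04],
       [ 9.68376961e-05, -3.29127182e-01,  9.44285597e-01,
        -1.42093857e-01],
       [ 0.00000000e+00,  0.00000000e+00,  0.00000000e+00,
         1.00000000e+00]])}
```

View pics/side0.png

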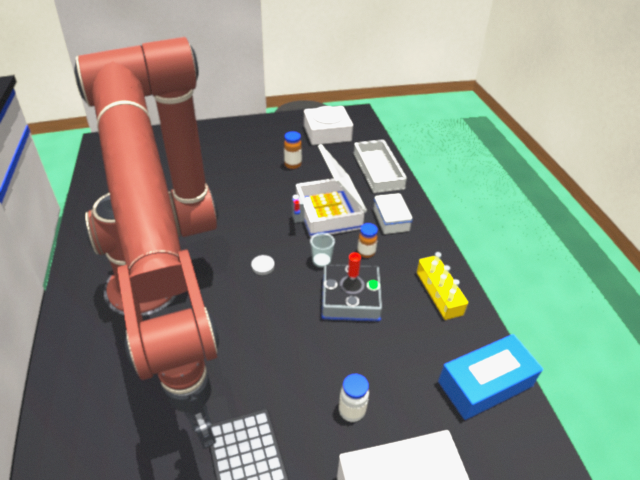

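View pics/top0.png

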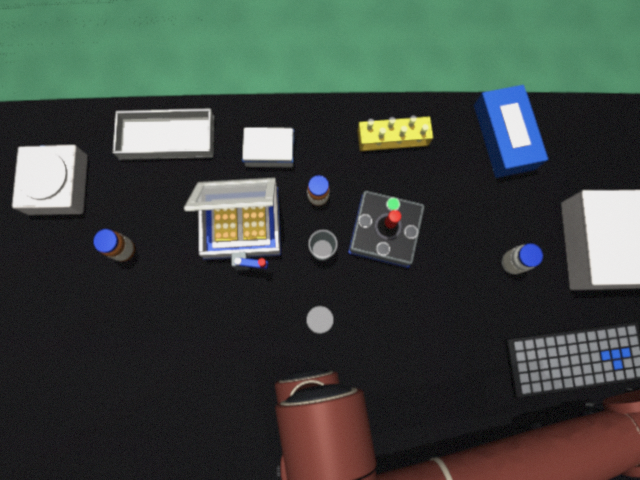

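View pics/wrist0.png

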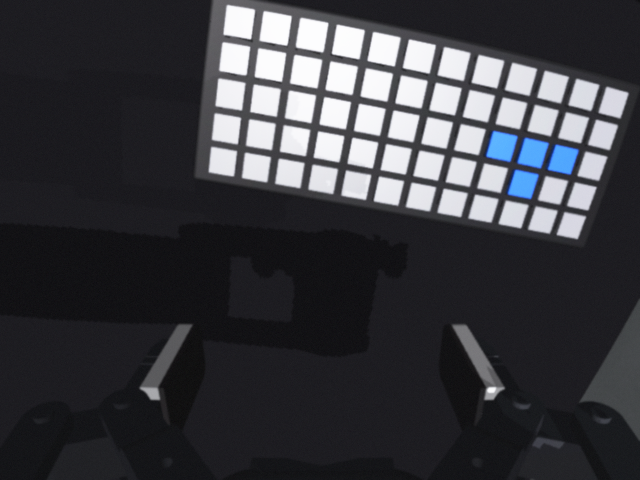

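The top view shows the chamber near (240,230) with its lid open away from the robot. The latch is at (250,263), the console at (388,228), and the lit lamp at (393,204), on the side away from the robot. I'll zoom in to measure.

```bash
cat > h.py <<'E'
import numpy as np, cv2
from scipy.spatial.transform import Rotation as R
from plant import state, eyes
def q(w): return R.from_quat([w[1],w[2],w[3],w[0]])
def cam(n,s=None):
    p=eyes.camera_params(n)
    if n=="wrist":
        s=s or state(); Rt=q(s['tool_rot']).as_matrix(); T=p['T_tool_cam']
        return p,Rt@T[:3,:3],Rt@T[:3,3]+s['tool_pos']
    return p,q(p['rotation']).as_matrix(),p['position']
def ray(n,uv,s=None):
    p,Rm,c=cam(n,s)
    d=np.array([(uv[0]-p['cx'])/p['fx'],(uv[1]-p['cy'])/p['fy']]); x=d.copy()
    for _ in range(30): x=d/(1+p['k1']*(x@x))
    return c,Rm@np.array([x[0],x[1],1.])
def atz(n,uv,z,s=None):
    c,d=ray(n,uv,s); return c+d*(z-c[2])/d[2]
def tri(obs):
    A=np.zeros((3,3));b=np.zeros(3)
    for c,d in obs:
        d=d/np.linalg.norm(d);P=np.eye(3)-np.outer(d,d);A+=P;b+=P@c
    return np.linalg.solve(A,b)
def proj(n,X,s=None):
    p,Rm,c=cam(n,s); v=Rm.T@(np.asarray(X)-c); x=v[:2]/v[2]; x=x*(1+p['k1']*(x@x))
    return np.array([p['fx']*x[0]+p['cx'],p['fy']*x[1]+p['cy']])
E
python3 - <<'E'
import cv2
t=cv2.imread('pics/top0.png'); s=cv2.imread('pics/side0.png')
cv2.imwrite('pics/t1.png',cv2.resize(t[165:285,180:340],None,fx=5,fy=5,interpolation=cv2.INTER_CUBIC))
cv2.imwrite('pics/t2.png',cv2.resize(t[180:280,340:440],None,fx=6,fy=6,interpolation=cv2.INTER_CUBIC))
cv2.imwrite('pics/s1.png',cv2.resize(s[140:260,270:430],None,fx=5,fy=5,interpolation=cv2.INTER_CUBIC))
E
```

```text
(no output)
```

View pics/t1.png

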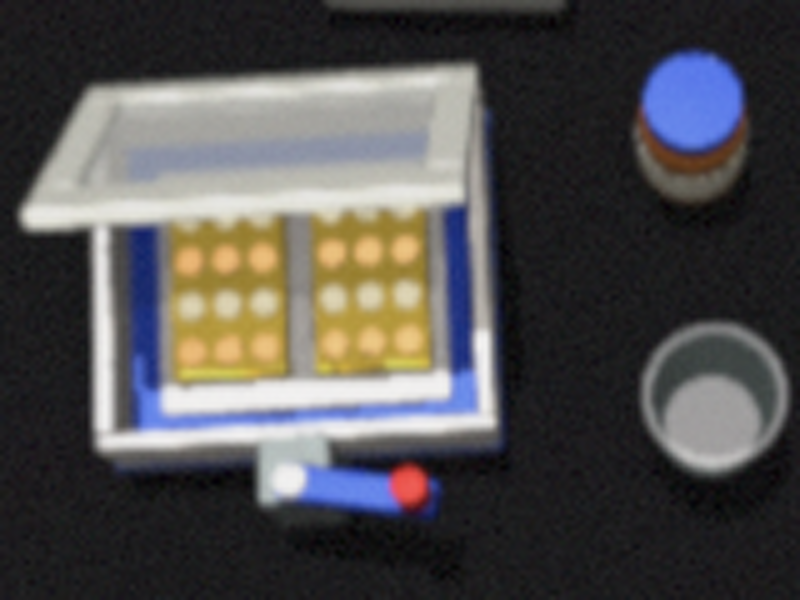

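View pics/t2.png

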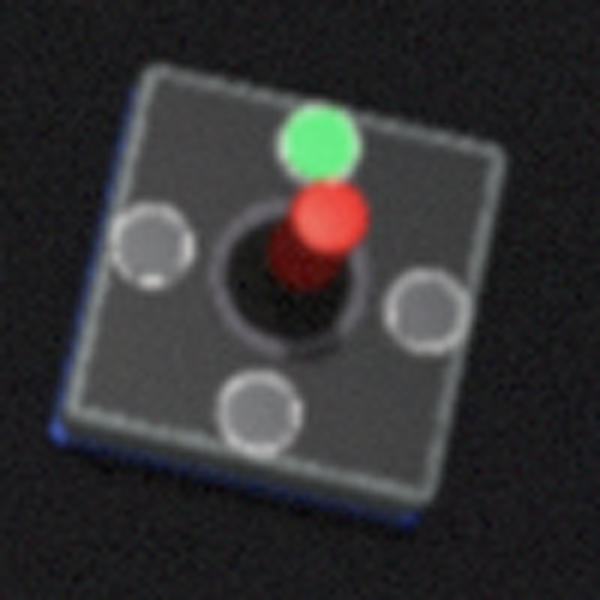

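View pics/s1.png

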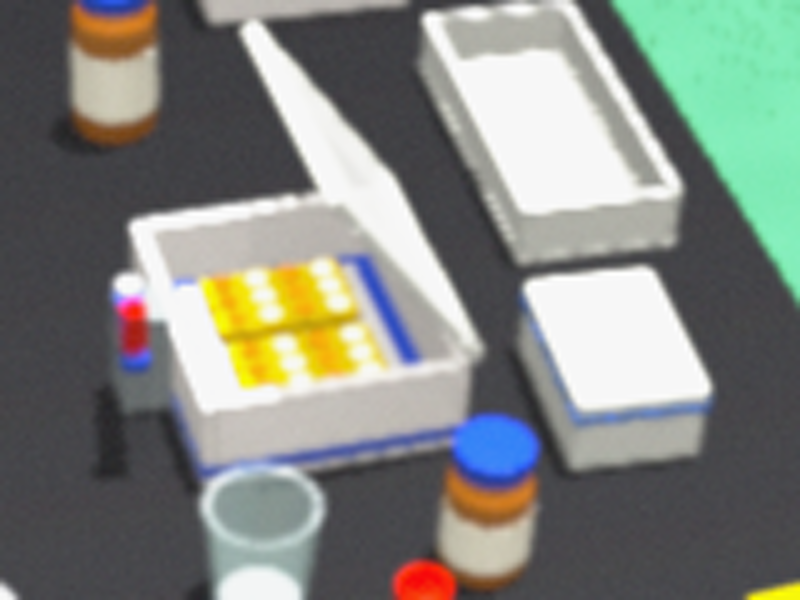

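```bash
python3 - <<'E'
from h import *
a=lambda u,v,z:atz('top',(180+u/5-0.4,165+v/5-0.4),z)
b=lambda u,v,z:atz('top',(340+u/6-0.4,180+v/6-0.4),z)
print('pivot',a(290,478,.097)); print('peg',a(408,485,.129))
print('frontrim L,R outer',a(97,450,.07),a(497,428,.07))
print('rim backR',a(480,90,.07))
L=[b(320,143,.065),b(425,312,.065),b(259,411,.065),b(151,245,.065)]
for l in L: print(l)
print('cons',np.mean(L,0)); print('sticktop',b(332,217,.175))
print('jarC',a(693,102,.1),'beak rim',a(715,398,.085),'beak bot',a(712,415,.0))
T=lambda u,v,z:atz('top',(u,v),z)
print('jarA',T(106,240,.13),'jarB',T(530,255,.12),'dish',T(320,320,.016))
print('lid free top-left/right corners tri')
# free edge: left outer corner (22,228)top img ; side (245,25)
S=lambda u,v:ray('side',(270+u/5-.4,140+v/5-.4)); P=lambda u,v:ray('top',(180+u/5-.4,165+v/5-.4))
print(tri([S(250,22),P(22,215)]))
print('side check pivot',proj('side',a(290,478,.097)), 'img', 270+128/5,140+280/5)
E
```

```text
pivot [0.509414   0.20261875 0.097     ]
peg [0.50014356 0.14162462 0.129     ]
frontrim L,R outer [0.52933466 0.30392364 0.07      ] [0.53746096 0.10283945 0.07      ]
rim backR [0.71397715 0.11101579 0.07      ]
[ 0.65546708 -0.18906309  0.065     ]
[ 0.58106459 -0.23033224  0.065     ]
[ 0.53964464 -0.15818095  0.065     ]
[ 0.61181679 -0.11519609  0.065     ]
cons [ 0.59699827 -0.17319309  0.065     ]
sticktop [ 0.59623468 -0.1742717   0.175     ]
jarC [0.69653686 0.0021467  0.1       ] beak rim [ 0.54824638 -0.00631956  0.085     ] beak bot [ 0.55503261 -0.00647234  0.        ]
jarA [0.55839361 0.51946945 0.13      ] jarB [ 0.50715233 -0.51030506  0.12      ] dish [0.36456852 0.00246142 0.016     ]
lid free top-left/right corners tri
[0.60968418 0.30764283 0.22005756]
side check pivot [296.72292604 196.07413801] img 295.6 196.0
```

```bash
cat >> h.py <<'E'
def rows(wps,n=8,s=None):
    """wps: list of (x,y,z,yawdeg of tool x); prints shift in tool axes + rotvec for each"""
    s=s or state(); Rt=q(s['tool_rot'])
    for w in wps:
        d=Rt.inv().apply(np.array(w[:3])-s['tool_pos'])
        y=np.radians(w[3]); X=np.array([np.cos(y),np.sin(y),0]);Z=np.array([0,0,-1.]);Y=np.cross(Z,X)
        r=(Rt.inv()*R.from_matrix(np.stack([X,Y,Z],1))).as_rotvec(degrees=True)
        print(np.round(d,4).tolist(),np.round(r,1).tolist())
def show():
    s=state();Rt=q(s['tool_rot']).as_matrix()
    print('t',round(s['time'],2),'p',s['tool_pos'].round(4),'yaw',np.degrees(np.arctan2(Rt[1,0],Rt[0,0])).round(1),'z',Rt[:,2].round(3),'F',s['contact_force'].round(1),'g',round(s['gripper_width'],3))
E
python3 - <<'E'
from h import *
show()
rows([(.37,-.3,.32,9),(.665,.203,.30,2.3)])
E
```

```text
t 0.15 p [ 0.1713 -0.6006  0.2303] yaw 15.9 z [-0.     0.002 -1.   ] F [0.4 0.1 0.3] g 0.999
[0.2735, -0.2347, -0.0892] [-0.1, -0.0, 6.9]
[0.6951, -0.6374, -0.0685] [-0.1, -0.0, 13.6]
```

apply_moves:
  commands:
    - {"linear": [0.02, -0.017, -0.03], "delta_rot": [0, 0, 0], "fingers": 255}
    - {"linear": [0.05, -0.045, -0.06], "delta_rot": [0, 0, 1], "fingers": 255}
    - {"linear": [0.085, -0.075, -0.09], "delta_rot": [0, 0, 3], "fingers": 255}
    - {"linear": [0.12, -0.107, -0.09], "delta_rot": [0, 0, 4], "fingers": 255}
    - {"linear": [0.155, -0.139, -0.09], "delta_rot": [0, 0, 5], "fingers": 255}
    - {"linear": [0.19, -0.171, -0.09], "delta_rot": [0, 0, 6], "fingers": 255}
    - {"linear": [0.225, -0.203, -0.09], "delta_rot": [0, 0, 7], "fingers": 255}
    - {"linear": [0.26, -0.235, -0.09], "delta_rot": [0, 0, 7], "fingers": 255}

```text
time: 0.95
tool_pos: [0.3575, -0.3019, 0.3211]
tool_rot: [0.0, 0.997, 0.077, 0.0]
contact_force: [1.0, -0.6, 0.1]
gripper_width: -0.001
```

```bash
python3 - <<'E'
from h import *
show()
rows([(.665,.203,.31,2.3)])
E
```

```text
t 0.95 p [ 0.3575 -0.3019  0.3211] yaw 8.9 z [ 0. -0. -1.] F [ 1.  -0.6  0.1] g -0.001
[0.3817, -0.4514, 0.0111] [0.0, -0.0, 6.6]
```

apply_moves:
  commands:
    - {"linear": [0.024, -0.028, 0], "delta_rot": [0, 0, 0], "fingers": 255}
    - {"linear": [0.05, -0.06, 0], "delta_rot": [0, 0, 1], "fingers": 255}
    - {"linear": [0.078, -0.092, 0], "delta_rot": [0, 0, 2], "fingers": 255}
    - {"linear": [0.106, -0.125, 0], "delta_rot": [0, 0, 2.5], "fingers": 255}
    - {"linear": [0.134, -0.158, 0], "delta_rot": [0, 0, 3], "fingers": 255}
    - {"linear": [0.162, -0.191, 0], "delta_rot": [0, 0, 4], "fingers": 255}
    - {"linear": [0.19, -0.224, 0], "delta_rot": [0, 0, 5], "fingers": 255}
    - {"linear": [0.218, -0.257, 0], "delta_rot": [0, 0, 6.6], "fingers": 255}

```text
time: 1.75
tool_pos: [0.533, -0.0142, 0.321]
tool_rot: [0.0, 1.0, 0.02, -0.0]
contact_force: [-0.5, -0.6, 0.5]
gripper_width: -0.0
```

```bash
python3 - <<'E'
from h import *
show()
rows([(.665,.203,.31,2.3)])
E
```

```text
t 1.75 p [ 0.533  -0.0142  0.321 ] yaw 2.3 z [-0. -0. -1.] F [-0.5 -0.6  0.5] g -0.0
[0.1405, -0.2118, 0.011] [0.0, 0.0, -0.0]
```

apply_moves:
  commands:
    - {"linear": [0.02, -0.03, 0], "delta_rot": [0, 0, 0], "fingers": 255}
    - {"linear": [0.042, -0.063, 0], "delta_rot": [0, 0, 0], "fingers": 255}
    - {"linear": [0.064, -0.096, 0], "delta_rot": [0, 0, 0], "fingers": 255}
    - {"linear": [0.086, -0.13, 0], "delta_rot": [0, 0, 0], "fingers": 255}
    - {"linear": [0.108, -0.164, 0], "delta_rot": [0, 0, 0], "fingers": 255}
    - {"linear": [0.128, -0.194, 0.005], "delta_rot": [0, 0, 0], "fingers": 255}
    - {"linear": [0.14, -0.212, 0.01], "delta_rot": [0, 0, 0], "fingers": 255}
    - {"linear": [0.14, -0.212, 0.011], "delta_rot": [0, 0, 0], "fingers": 255}

```text
time: 2.55
tool_pos: [0.6639, 0.2037, 0.3079]
tool_rot: [0.0, 1.0, 0.022, -0.002]
contact_force: [0.1, -1.2, -1.3]
gripper_width: 0.002
```

```bash
python3 - <<'E'
from h import *
show()
im=eyes.grab_frame('side'); cv2.imwrite('pics/s2.png',cv2.resize(im[100:260,250:450,::-1],None,fx=4,fy=3.75,interpolation=cv2.INTER_CUBIC))
# arc: lid face point at distance r, TCP tip; finger -x lower corner (11mm) contact at r
H=np.array([.714,.07]); 
w=[]
for th in [.95,.85,.75,.65,.5,.4,.3,.2,.1,.05,0,-.02]:
    r=.158
    x=H[0]-r*np.cos(th)+.01*np.sin(th)+.011; z=H[1]+r*np.sin(th)+.01*np.cos(th)
    w.append((x,.205,z,2.3)); print(th,round(x,3),round(z,3))
rows(w)
E
```

```text
t 2.55 p [0.6639 0.2037 0.3079] yaw 2.5 z [-0.003 -0.    -1.   ] F [ 0.1 -1.2 -1.3] g 0.002
0.95 0.641 0.204
0.85 0.628 0.195
0.75 0.616 0.185
0.65 0.605 0.174
0.5 0.591 0.155
0.4 0.583 0.141
0.3 0.577 0.126
0.2 0.572 0.111
0.1 0.569 0.096
0.05 0.568 0.088
0 0.567 0.08
-0.02 0.567 0.077
[-0.0219, -0.0037, 0.1041] [0.0, 0.2, 0.1]
[-0.0348, -0.0043, 0.1131] [0.0, 0.2, 0.1]
[-0.0468, -0.0048, 0.1234] [0.0, 0.2, 0.1]
[-0.0577, -0.0053, 0.1349] [0.0, 0.2, 0.1]
[-0.0718, -0.0059, 0.154] [0.0, 0.2, 0.1]
[-0.0795, -0.0062, 0.1678] [0.0, 0.2, 0.1]
[-0.0858, -0.0065, 0.1823] [0.0, 0.2, 0.1]
[-0.0906, -0.0067, 0.1974] [0.0, 0.2, 0.1]
[-0.0939, -0.0069, 0.2129] [0.0, 0.2, 0.1]
[-0.095, -0.0069, 0.2207] [0.0, 0.2, 0.1]
[-0.0957, -0.0069, 0.2286] [0.0, 0.2, 0.1]
[-0.0958, -0.0069, 0.2318] [0.0, 0.2, 0.1]
```

View pics/s2.png

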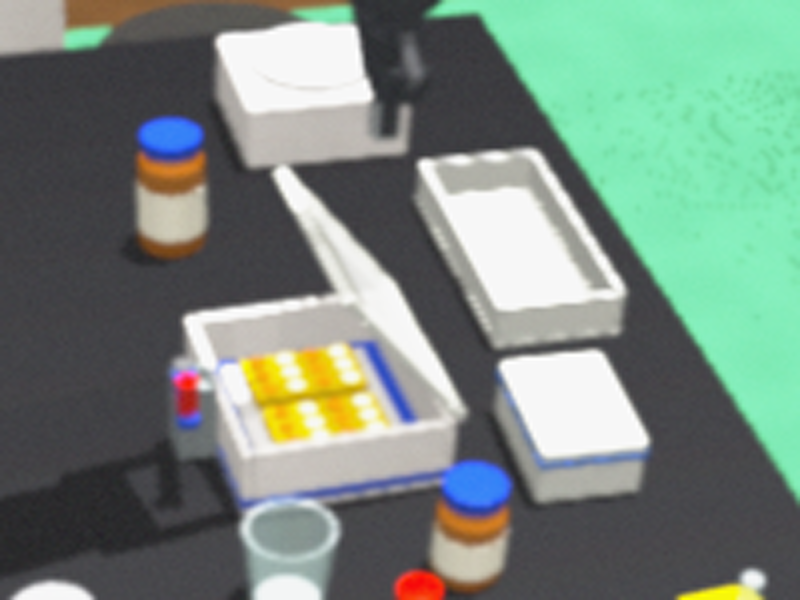

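The shut fingers, at (388,130) in the crop, hang above and behind the lid. Next I descend and follow the lid's arc.

apply_moves:
  commands:
    - {"linear": [-0.005, -0.001, 0.02], "delta_rot": [0, 0, 0], "fingers": 255}
    - {"linear": [-0.01, -0.002, 0.05], "delta_rot": [0, 0, 0], "fingers": 255}
    - {"linear": [-0.016, -0.003, 0.08], "delta_rot": [0, 0, 0], "fingers": 255}
    - {"linear": [-0.022, -0.004, 0.104], "delta_rot": [0, 0, 0], "fingers": 255}
    - {"linear": [-0.029, -0.004, 0.109], "delta_rot": [0, 0, 0], "fingers": 255}
    - {"linear": [-0.035, -0.004, 0.113], "delta_rot": [0, 0, 0], "fingers": 255}
    - {"linear": [-0.041, -0.005, 0.118], "delta_rot": [0, 0, 0], "fingers": 255}
    - {"linear": [-0.047, -0.005, 0.123], "delta_rot": [0, 0, 0], "fingers": 255}

```text
time: 3.4
tool_pos: [0.6174, 0.2043, 0.1896]
tool_rot: [-0.0, 1.0, 0.02, 0.002]
contact_force: [1.2, -0.7, 1.4]
gripper_width: -0.001
```

```bash
python3 - <<'E'
from h import *
show()
im=eyes.grab_frame('side'); cv2.imwrite('pics/s3.png',cv2.resize(im[100:260,250:450,::-1],None,fx=4,fy=3.75,interpolation=cv2.INTER_CUBIC))
E
```

```text
t 3.4 p [0.6174 0.2043 0.1896] yaw 2.3 z [ 0.004  0.    -1.   ] F [ 1.2 -0.7  1.4] g -0.001
```

View pics/s3.png

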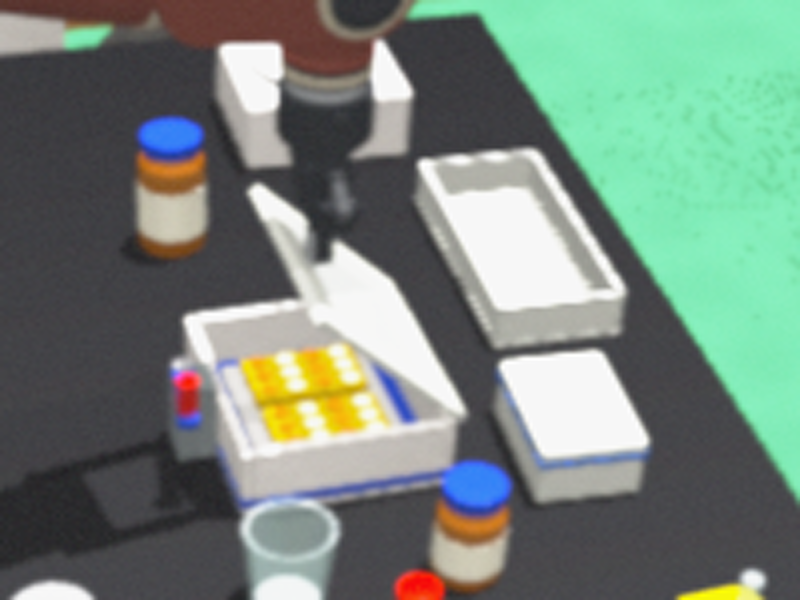

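The fingers are on the strip at (322,255) and the lid has started down. I'll continue along the arc.

apply_moves:
  commands:
    - {"linear": [-0.006, 0, 0.006], "delta_rot": [0, 0, 0], "fingers": 255}
    - {"linear": [-0.011, 0, 0.0115], "delta_rot": [0, 0, 0], "fingers": 255}
    - {"linear": [-0.018, 0, 0.021], "delta_rot": [0, 0, 0], "fingers": 255}
    - {"linear": [-0.025, -0.001, 0.031], "delta_rot": [0, 0, 0], "fingers": 255}
    - {"linear": [-0.029, -0.001, 0.038], "delta_rot": [0, 0, 0], "fingers": 255}
    - {"linear": [-0.033, -0.001, 0.045], "delta_rot": [0, 0, 0], "fingers": 255}
    - {"linear": [-0.036, -0.001, 0.052], "delta_rot": [0, 0, 0], "fingers": 255}
    - {"linear": [-0.039, -0.001, 0.059], "delta_rot": [0, 0, 0], "fingers": 255}

```text
time: 4.25
tool_pos: [0.5773, 0.204, 0.1276]
tool_rot: [-0.0, 1.0, 0.02, -0.0]
contact_force: [-0.7, -0.4, 1.8]
gripper_width: -0.001
```

apply_moves:
  commands:
    - {"linear": [-0.003, 0, 0.008], "delta_rot": [0, 0, 0], "fingers": 255}
    - {"linear": [-0.005, 0, 0.016], "delta_rot": [0, 0, 0], "fingers": 255}
    - {"linear": [-0.007, 0, 0.023], "delta_rot": [0, 0, 0], "fingers": 255}
    - {"linear": [-0.008, 0, 0.031], "delta_rot": [0, 0, 0], "fingers": 255}
    - {"linear": [-0.009, 0, 0.038], "delta_rot": [0, 0, 0], "fingers": 255}
    - {"linear": [-0.01, 0, 0.043], "delta_rot": [0, 0, 0], "fingers": 255}
    - {"linear": [-0.01, 0, 0.046], "delta_rot": [0, 0, 0], "fingers": 255}
    - {"linear": [-0.01, 0, 0.046], "delta_rot": [0, 0, 0], "fingers": 255}

```text
time: 5.05
tool_pos: [0.5673, 0.2034, 0.0816]
tool_rot: [0.0, 1.0, 0.02, -0.0]
contact_force: [0.2, 0.1, 0.3]
gripper_width: -0.002
```

```bash
python3 - <<'E'
from h import *
show()
im=eyes.grab_frame('side'); cv2.imwrite('pics/s4.png',cv2.resize(im[100:260,250:450,::-1],None,fx=4,fy=3.75,interpolation=cv2.INTER_CUBIC))
E
```

```text
t 5.05 p [0.5673 0.2034 0.0816] yaw 2.3 z [-0.001 -0.    -1.   ] F [0.2 0.1 0.3] g -0.002
```

View pics/s4.png

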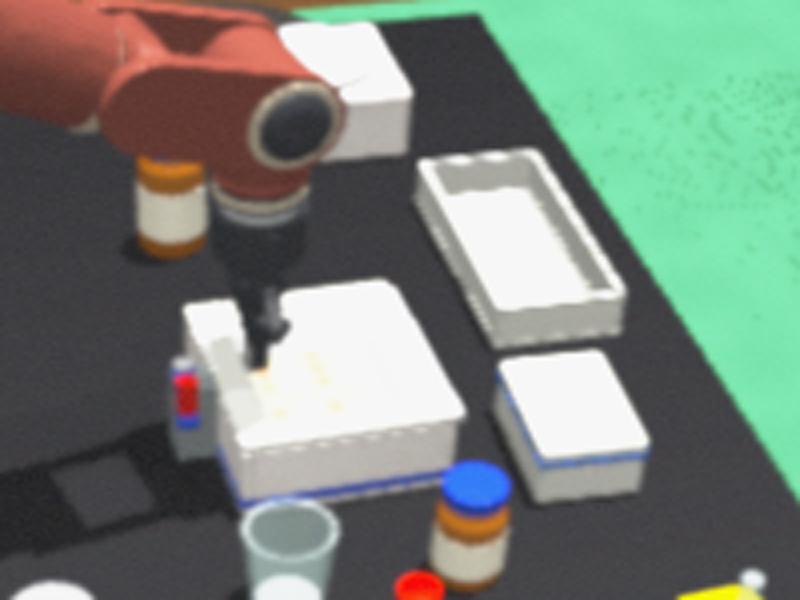

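The lid looks about shut, with the fingers on the strip at (258,365). I'll press a few mm further to seat it.

apply_moves:
  commands:
    - {"linear": [0, 0, 0.001], "delta_rot": [0, 0, 0], "fingers": 255}
    - {"linear": [0, 0, 0.002], "delta_rot": [0, 0, 0], "fingers": 255}
    - {"linear": [0, 0, 0.003], "delta_rot": [0, 0, 0], "fingers": 255}
    - {"linear": [0, 0, 0.003], "delta_rot": [0, 0, 0], "fingers": 255}
    - {"linear": [0, 0, 0.003], "delta_rot": [0, 0, 0], "fingers": 255}
    - {"linear": [0, 0, 0.003], "delta_rot": [0, 0, 0], "fingers": 255}
    - {"linear": [0, 0, 0.003], "delta_rot": [0, 0, 0], "fingers": 255}
    - {"linear": [0, 0, 0.003], "delta_rot": [0, 0, 0], "fingers": 255}

```text
time: 5.9
tool_pos: [0.568, 0.2036, 0.0799]
tool_rot: [-0.0, 1.0, 0.02, 0.0]
contact_force: [-1.4, -1.4, 5.6]
gripper_width: 0.004
```

Contact force is 5.6 N at z = 0.0799, so the lid is seated. Next is the peg.

```bash
python3 - <<'E'
from h import *
show()
rows([(.567,.2036,.17,2.3),(.477,.117,.17,47),(.477,.117,.103,47)])
E
```

```text
t 5.9 p [0.568  0.2036 0.0799] yaw 2.3 z [ 0.001  0.    -1.   ] F [-1.4 -1.4  5.6] g 0.004
[-0.0009, -0.0001, -0.0901] [-0.0, -0.0, 0.0]
[-0.0943, 0.0828, -0.0902] [0.0, -0.0, -44.7]
[-0.0944, 0.0828, -0.0232] [0.0, -0.0, -44.7]
```

apply_moves:
  commands:
    - {"linear": [0, 0, -0.03], "delta_rot": [0, 0, 0], "fingers": 255}
    - {"linear": [0, 0, -0.07], "delta_rot": [0, 0, -6], "fingers": 255}
    - {"linear": [-0.015, 0.013, -0.095], "delta_rot": [0, 0, -13], "fingers": 255}
    - {"linear": [-0.035, 0.03, -0.095], "delta_rot": [0, 0, -20], "fingers": 255}
    - {"linear": [-0.06, 0.052, -0.095], "delta_rot": [0, 0, -28], "fingers": 255}
    - {"linear": [-0.08, 0.07, -0.095], "delta_rot": [0, 0, -36], "fingers": 255}
    - {"linear": [-0.094, 0.083, -0.095], "delta_rot": [0, 0, -44], "fingers": 255}
    - {"linear": [-0.094, 0.083, -0.095], "delta_rot": [0, 0, -44.7], "fingers": 255}

```text
time: 6.7
tool_pos: [0.4758, 0.1159, 0.1734]
tool_rot: [-0.0, 0.917, 0.398, -0.0]
contact_force: [0.2, 0.7, -0.3]
gripper_width: -0.001
```

```bash
python3 - <<'E'
from h import *
show()
for n in ['top','side','wrist']:
    im=eyes.grab_frame(n); cv2.imwrite(f'pics/{n}5.png',im[:,:,::-1])
t=cv2.imread('pics/top5.png'); cv2.imwrite('pics/t5.png',cv2.resize(t[165:285,180:340],None,fx=5,fy=5,interpolation=cv2.INTER_CUBIC))
t=cv2.imread('pics/side5.png'); cv2.imwrite('pics/s5.png',cv2.resize(t[140:260,250:410],None,fx=5,fy=5,interpolation=cv2.INTER_CUBIC))
E
```

```text
t 6.7 p [0.4758 0.1159 0.1734] yaw 47.0 z [-0.001 -0.    -1.   ] F [ 0.2  0.7 -0.3] g -0.001
```

View pics/t5.png

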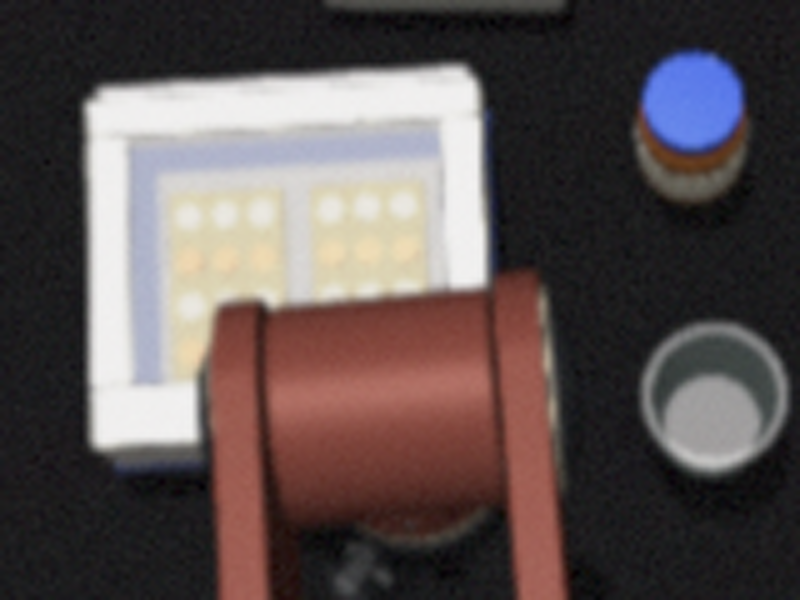

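View pics/s5.png

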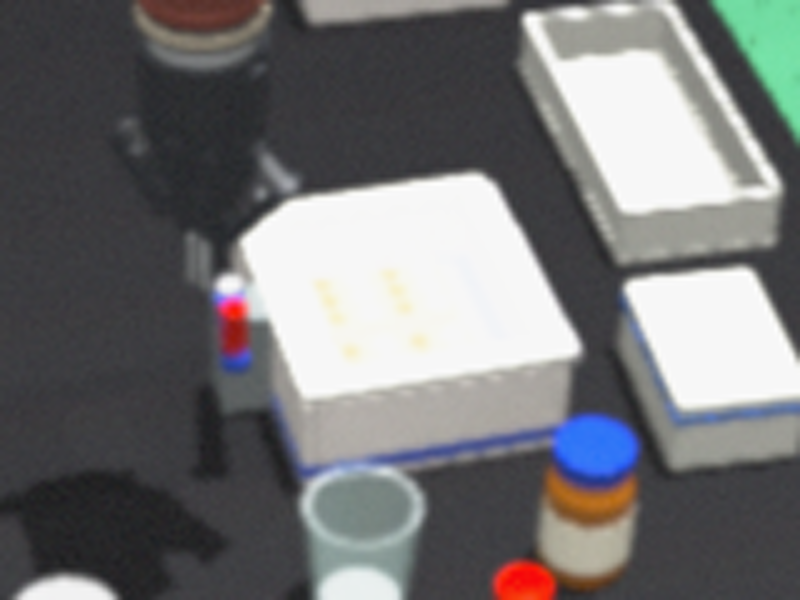

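View pics/wrist5.png

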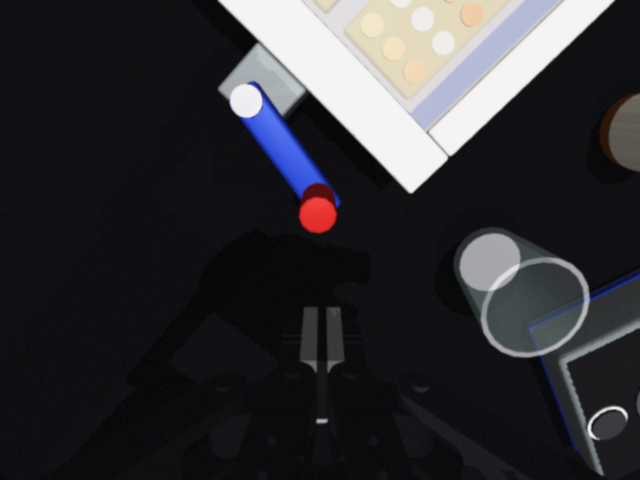

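In the side view the lid lies flat. In the wrist view the red peg top is at (318,215), straight ahead of the fingers. I'll refine the peg and pivot positions from it.

```bash
python3 - <<'E'
from h import *
print(atz('wrist',(318,215),.129),atz('wrist',(246,100),.098))
pv=np.array([.5095,.2025]); ax=np.radians(2.3); n=np.array([np.cos(np.radians(47)),np.sin(np.radians(47))])
w=[(.4758,.1159,.103,47)]
for j in [-.2,-.05,.1,.25,.4,.55,.7,.85,1.0,1.15,1.3,1.4,1.5,1.57]:
    a=ax-np.pi/2+j; p=pv+.062*np.array([np.cos(a),np.sin(a)])-n*.019
    w.append((p[0],p[1],.103,47))
rows(w)
E
```

```text
[0.49838043 0.14278391 0.129     ] [0.50677989 0.20419973 0.098     ]
[-0.0021, -0.0004, 0.0711] [-0.0, -0.0, -0.1]
[0.0137, -0.0003, 0.0711] [-0.0, -0.0, -0.1]
[0.0194, 0.007, 0.0711] [-0.0, -0.0, -0.1]
[0.0262, 0.0134, 0.0711] [-0.0, -0.0, -0.1]
[0.0339, 0.0186, 0.0711] [-0.0, -0.0, -0.1]
[0.0422, 0.0227, 0.0711] [-0.0, -0.0, -0.1]
[0.0511, 0.0255, 0.0712] [-0.0, -0.0, -0.1]
[0.0603, 0.0269, 0.0712] [-0.0, -0.0, -0.1]
[0.0696, 0.0269, 0.0712] [-0.0, -0.0, -0.1]
[0.0788, 0.0256, 0.0712] [-0.0, -0.0, -0.1]
[0.0876, 0.0229, 0.0712] [-0.0, -0.0, -0.1]
[0.096, 0.0189, 0.0712] [-0.0, -0.0, -0.1]
[0.1012, 0.0155, 0.0712] [-0.0, -0.0, -0.1]
[0.1061, 0.0116, 0.0712] [-0.0, -0.0, -0.1]
[0.1092, 0.0087, 0.0712] [-0.0, -0.0, -0.1]
```

apply_moves:
  commands:
    - {"linear": [-0.002, 0, 0.02], "delta_rot": [0, 0, 0], "fingers": 255}
    - {"linear": [-0.002, 0, 0.045], "delta_rot": [0, 0, 0], "fingers": 255}
    - {"linear": [-0.002, 0, 0.065], "delta_rot": [0, 0, 0], "fingers": 255}
    - {"linear": [-0.002, 0, 0.071], "delta_rot": [0, 0, 0], "fingers": 255}
    - {"linear": [0.006, 0, 0.071], "delta_rot": [0, 0, 0], "fingers": 255}
    - {"linear": [0.014, 0, 0.071], "delta_rot": [0, 0, 0], "fingers": 255}
    - {"linear": [0.019, 0.007, 0.071], "delta_rot": [0, 0, 0], "fingers": 255}
    - {"linear": [0.026, 0.013, 0.071], "delta_rot": [0, 0, 0], "fingers": 255}

```text
time: 7.65
tool_pos: [0.5053, 0.1244, 0.104]
tool_rot: [0.004, 0.917, 0.399, -0.002]
contact_force: [-1.0, -13.0, -2.3]
gripper_width: -0.0
```

apply_moves:
  commands:
    - {"linear": [0.008, 0.006, 0], "delta_rot": [0, 0, 0], "fingers": 255}
    - {"linear": [0.016, 0.01, 0], "delta_rot": [0, 0, 0], "fingers": 255}
    - {"linear": [0.025, 0.0125, 0], "delta_rot": [0, 0, 0], "fingers": 255}
    - {"linear": [0.034, 0.014, 0], "delta_rot": [0, 0, 0], "fingers": 255}
    - {"linear": [0.043, 0.014, 0], "delta_rot": [0, 0, 0], "fingers": 255}
    - {"linear": [0.052, 0.0125, 0], "delta_rot": [0, 0, 0], "fingers": 255}
    - {"linear": [0.061, 0.01, 0], "delta_rot": [0, 0, 0], "fingers": 255}
    - {"linear": [0.067, 0.007, 0], "delta_rot": [0, 0, 0], "fingers": 255}

```text
time: 8.45
tool_pos: [0.5554, 0.1723, 0.1033]
tool_rot: [-0.0, 0.917, 0.399, 0.0]
contact_force: [-0.2, -2.1, 0.2]
gripper_width: -0.002
```

```bash
python3 - <<'E'
from h import *
show()
for n in ['side','wrist']:
    im=eyes.grab_frame(n); cv2.imwrite(f'pics/{n}6.png',im[:,:,::-1])
t=cv2.imread('pics/side6.png'); cv2.imwrite('pics/s6.png',cv2.resize(t[140:260,250:410],None,fx=5,fy=5,interpolation=cv2.INTER_CUBIC))
E
```

```text
t 8.45 p [0.5554 0.1723 0.1033] yaw 47.0 z [ 0.  0. -1.] F [-0.2 -2.1  0.2] g -0.002
```

View pics/s6.png

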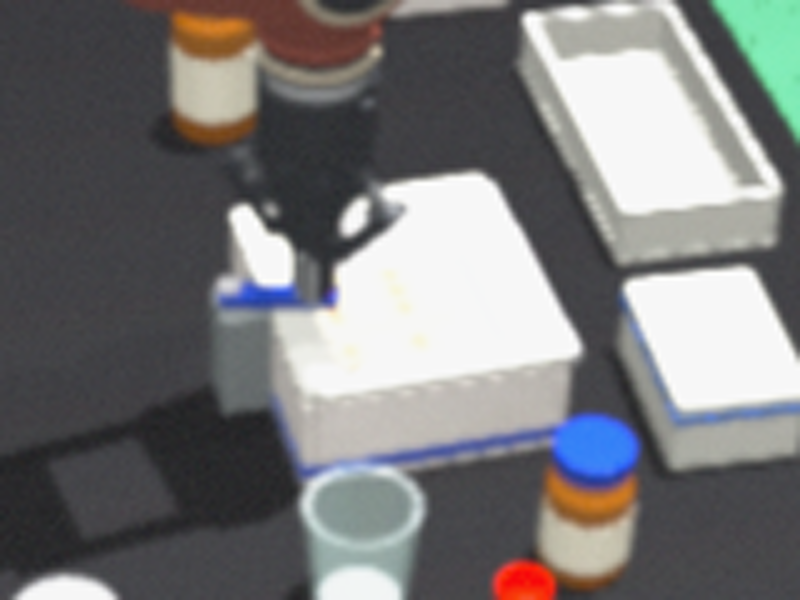

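View pics/wrist6.png

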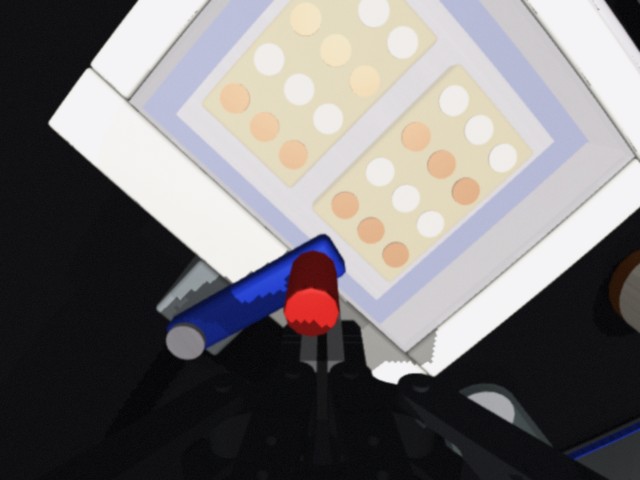

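The bar now reaches over the strip, with the peg at (312,310) held against the fingers. I'll finish the turn.

apply_moves:
  commands:
    - {"linear": [0.004, -0.002, 0], "delta_rot": [0, 0, 0], "fingers": 255}
    - {"linear": [0.007, -0.004, 0], "delta_rot": [0, 0, 0], "fingers": 255}
    - {"linear": [0.01, -0.006, 0], "delta_rot": [0, 0, 0], "fingers": 255}
    - {"linear": [0.012, -0.008, 0], "delta_rot": [0, 0, 0], "fingers": 255}
    - {"linear": [0.014, -0.01, 0], "delta_rot": [0, 0, 0], "fingers": 255}
    - {"linear": [0.016, -0.011, 0], "delta_rot": [0, 0, 0], "fingers": 255}
    - {"linear": [0.016, -0.011, 0], "delta_rot": [0, 0, 0], "fingers": 255}
    - {"linear": [0.016, -0.011, 0], "delta_rot": [0, 0, 0], "fingers": 255}

```text
time: 9.35
tool_pos: [0.5577, 0.1907, 0.1032]
tool_rot: [-0.0, 0.917, 0.399, -0.0]
contact_force: [-1.7, 0.3, 0.4]
gripper_width: 0.004
```

```bash
python3 - <<'E'
from h import *
show()
im=eyes.grab_frame('wrist'); cv2.imwrite(f'pics/wrist7.png',im[:,:,::-1])
E
```

```text
t 9.35 p [0.5577 0.1907 0.1032] yaw 47.0 z [-0.001  0.    -1.   ] F [-1.7  0.3  0.4] g 0.004
```

View pics/wrist7.png

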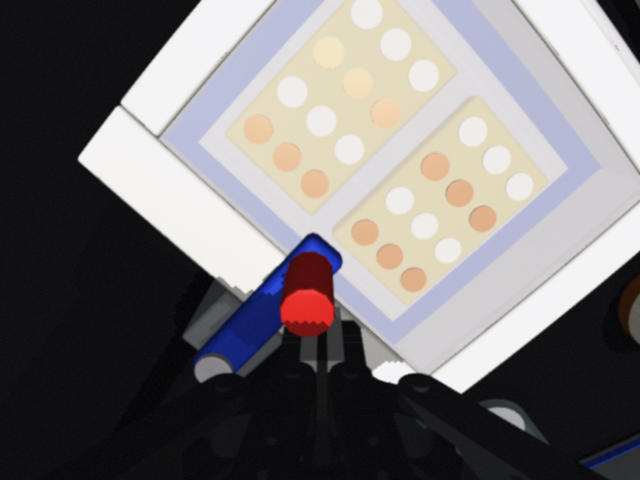

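```bash
python3 - <<'E'
from h import *
s=state()
A=lambda u,v,z:atz('wrist',(u,v),z,s)
pv=A(213,368,.098);pg=A(308,309,.129);d=pg-pv
print(pv,pg,np.degrees(np.arctan2(d[1],d[0])),np.linalg.norm(d[:2]))
# bar left edge line & chamber edge directions
for a,b,z in [((197,352),(305,238),.094),((230,377),(342,262),.094),((80,160),(125,105),.08),((422,375),(640,205),.08),((165,135),(295,0),.08)]:
    e=A(*b,z)-A(*a,z);print(np.degrees(np.arctan2(e[1],e[0])))
rows([(.54,.165,.104,47),(.54,.165,.27,47),(.597,-.174,.27,-15.3)])
E
```

```text
[0.50895301 0.2058297  0.098     ] [0.56978119 0.21046645 0.129     ] 4.359060548982237 0.06100464389517709
4.64631558615357
5.559012163887457
0.6610299433616963
0.43971934953604386
-0.4441370585948797
[-0.0308, 0.0045, -0.0008] [-0.0, 0.0, 0.0]
[-0.0308, 0.0044, -0.1668] [-0.0, 0.0, 0.0]
[-0.24, 0.2772, -0.167] [-0.0, 0.0, 62.3]
```

The bar points along the chamber's x to within a few degrees, so the joint is at about 1.6 rad. I'll retreat and move over to the joystick.

apply_moves:
  commands:
    - {"linear": [-0.008, 0.001, 0], "delta_rot": [0, 0, 0], "fingers": 255}
    - {"linear": [-0.02, 0.003, 0], "delta_rot": [0, 0, 0], "fingers": 255}
    - {"linear": [-0.03, 0.004, -0.01], "delta_rot": [0, 0, 0], "fingers": 255}
    - {"linear": [-0.031, 0.004, -0.04], "delta_rot": [0, 0, 0], "fingers": 255}
    - {"linear": [-0.031, 0.004, -0.08], "delta_rot": [0, 0, 0], "fingers": 255}
    - {"linear": [-0.031, 0.004, -0.12], "delta_rot": [0, 0, 5], "fingers": 255}
    - {"linear": [-0.04, 0.016, -0.155], "delta_rot": [0, 0, 11], "fingers": 200}
    - {"linear": [-0.06, 0.042, -0.167], "delta_rot": [0, 0, 17], "fingers": 0}

```text
time: 10.2
tool_pos: [0.5492, 0.1182, 0.276]
tool_rot: [0.001, 0.966, 0.258, 0.004]
contact_force: [0.5, -0.5, 0.6]
gripper_width: 0.328
```

```bash
python3 - <<'E'
from h import *
show()
rows([(.597,-.174,.27,-15.3)])
for n in ['side']:
    im=eyes.grab_frame(n); cv2.imwrite(f'pics/{n}8.png',im[:,:,::-1])
E
```

```text
t 10.2 p [0.5492 0.1182 0.276 ] yaw 29.9 z [ 0.009  0.001 -1.   ] F [ 0.5 -0.5  0.6] g 0.328
[-0.1044, 0.2771, 0.0061] [-0.0, -0.5, 45.2]
```

View pics/side8.png

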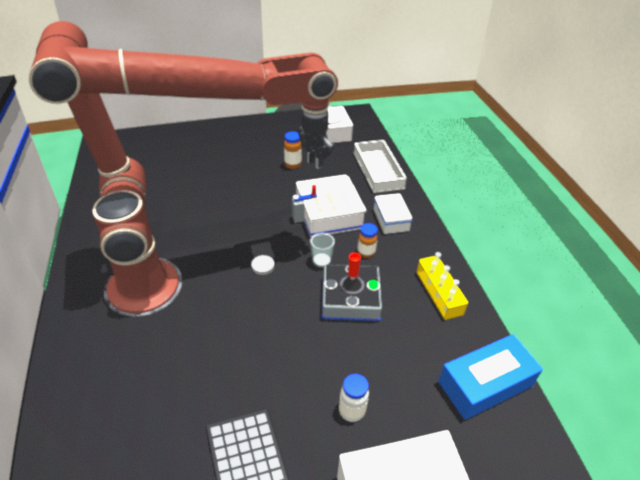

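The lid is shut and the bar with its red peg lies across it, at (305,195). I continue to the stick.

apply_moves:
  commands:
    - {"linear": [-0.014, 0.036, 0], "delta_rot": [0, 0, 6], "fingers": 0}
    - {"linear": [-0.029, 0.076, 0], "delta_rot": [0, 0, 13], "fingers": 0}
    - {"linear": [-0.044, 0.116, 0.002], "delta_rot": [0, 0, 20], "fingers": 0}
    - {"linear": [-0.059, 0.156, 0.003], "delta_rot": [0, 0, 27], "fingers": 0}
    - {"linear": [-0.074, 0.196, 0.004], "delta_rot": [0, 0, 33], "fingers": 0}
    - {"linear": [-0.089, 0.236, 0.006], "delta_rot": [0, 0, 39], "fingers": 0}
    - {"linear": [-0.1, 0.266, 0.006], "delta_rot": [0, 0, 44], "fingers": 0}
    - {"linear": [-0.104, 0.277, 0.006], "delta_rot": [0, 0, 45], "fingers": 0}

```text
time: 11.05
tool_pos: [0.5956, -0.1773, 0.2637]
tool_rot: [0.0, 0.991, -0.133, -0.0]
contact_force: [-0.6, 0.8, 0.8]
gripper_width: 1.004
```

```bash
python3 - <<'E'
from h import *
show()
s=state()
for n in ['top','wrist','side']:
    im=eyes.grab_frame(n); cv2.imwrite(f'pics/{n}9.png',im[:,:,::-1])
t=cv2.imread('pics/top9.png'); cv2.imwrite('pics/t9.png',cv2.resize(t[165:285,180:340],None,fx=5,fy=5,interpolation=cv2.INTER_CUBIC))
print(proj('wrist',[.5965,-.174,.175],s))
E
```

```text
t 11.05 p [ 0.5956 -0.1773  0.2637] yaw -15.3 z [-0.001 -0.    -1.   ] F [-0.6  0.8  0.8] g 1.004
[317.08353889 247.9337885 ]
```

View pics/t9.png

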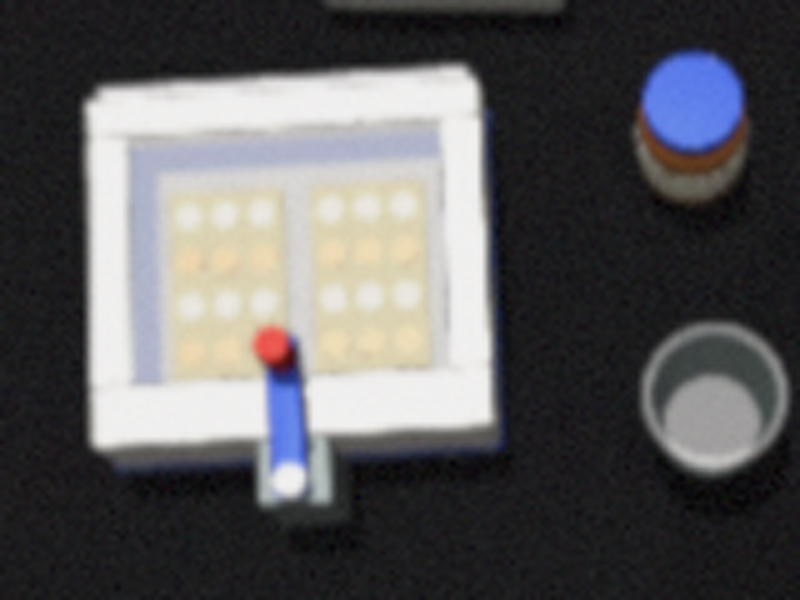

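View pics/wrist9.png

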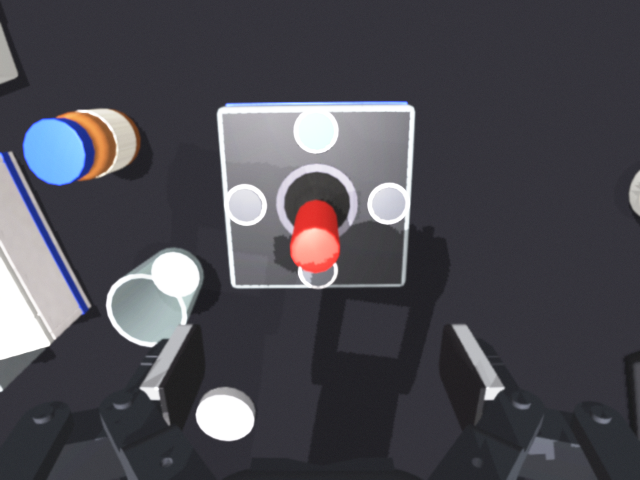

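In the top view the lid is shut and the bar lies straight across it. In the wrist view the stick at (315,245) matches the prediction (317,248), and the lamp column is aligned with the tool's x. I'll descend and grip.

```bash
python3 - <<'E'
from h import *
rows([(.5965,-.174,.131,-15.3)])
E
```

```text
[0.0007, -0.0001, 0.133] [-0.0, 0.0, 0.3]
```

apply_moves:
  commands:
    - {"linear": [0.001, 0, 0.02], "delta_rot": [0, 0, 0], "fingers": 0}
    - {"linear": [0.001, 0, 0.045], "delta_rot": [0, 0, 0], "fingers": 0}
    - {"linear": [0.001, 0, 0.07], "delta_rot": [0, 0, 0], "fingers": 0}
    - {"linear": [0.001, 0, 0.095], "delta_rot": [0, 0, 0], "fingers": 0}
    - {"linear": [0.001, 0, 0.118], "delta_rot": [0, 0, 0], "fingers": 0}
    - {"linear": [0.001, 0, 0.13], "delta_rot": [0, 0, 0], "fingers": 0}
    - {"linear": [0.001, 0, 0.133], "delta_rot": [0, 0, 0], "fingers": 0}
    - {"linear": [0.001, 0, 0.133], "delta_rot": [0, 0, 0], "fingers": 0}

```text
time: 12.0
tool_pos: [0.5975, -0.1735, 0.1317]
tool_rot: [-0.0, 0.992, -0.13, 0.0]
contact_force: [0.6, 0.2, -0.7]
gripper_width: 1.001
```

apply_moves:
  commands:
    - {"linear": [0, 0, 0], "delta_rot": [0, 0, 0], "fingers": 60}
    - {"linear": [0, 0, 0], "delta_rot": [0, 0, 0], "fingers": 120}
    - {"linear": [0, 0, 0], "delta_rot": [0, 0, 0], "fingers": 150}
    - {"linear": [0, 0, 0], "delta_rot": [0, 0, 0], "fingers": 170}
    - {"linear": [0, 0, 0], "delta_rot": [0, 0, 0], "fingers": 180}
    - {"linear": [0, 0, 0], "delta_rot": [0, 0, 0], "fingers": 190}
    - {"linear": [0, 0, 0], "delta_rot": [0, 0, 0], "fingers": 200}
    - {"linear": [0, 0, 0], "delta_rot": [0, 0, 0], "fingers": 200}

```text
time: 12.8
tool_pos: [0.5978, -0.1743, 0.1322]
tool_rot: [0.0, 0.991, -0.13, 0.001]
contact_force: [-0.3, 2.2, 5.4]
gripper_width: 0.336
```

```bash
python3 - <<'E'
from h import *
show()
im=eyes.grab_frame('side'); cv2.imwrite('pics/s10.png',cv2.resize(im[200:340,270:430,::-1],None,fx=5,fy=4.28,interpolation=cv2.INTER_CUBIC))
for a in [.1,.2,.28,.36]: print(a, .09*np.sin(a), .09*(1-np.cos(a)))
E
```

```text
t 12.8 p [ 0.5978 -0.1743  0.1322] yaw -15.0 z [ 0.001 -0.    -1.   ] F [-0.3  2.2  5.4] g 0.336
0.1 0.008985007498214534 0.00044962512497767615
0.2 0.01788023977155551 0.0017940079942882535
0.28 0.02487200837077024 0.0035050105520306194
0.36 0.031704680994758094 0.005769285868985867
```

View pics/s10.png

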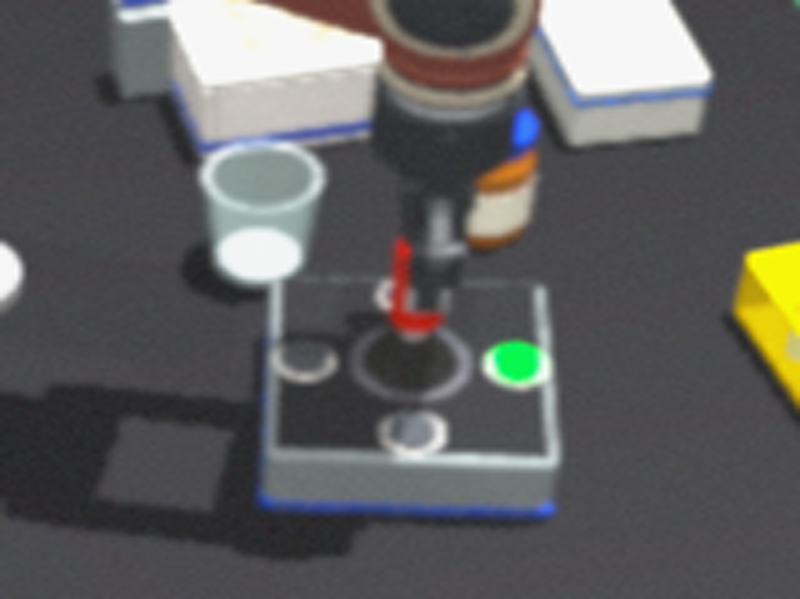

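The pads hold the grip, the width reading fits 30 mm, and the green lamp is at (517,362), ahead along the tool's x. Now I tilt it.

apply_moves:
  commands:
    - {"linear": [0.004, 0, 0], "delta_rot": [0, 0, 0], "fingers": 200}
    - {"linear": [0.009, 0, 0.0005], "delta_rot": [0, 0, 0], "fingers": 200}
    - {"linear": [0.0135, 0, 0.001], "delta_rot": [0, 0, 0], "fingers": 200}
    - {"linear": [0.018, 0, 0.002], "delta_rot": [0, 0, 0], "fingers": 200}
    - {"linear": [0.0225, 0, 0.003], "delta_rot": [0, 0, 0], "fingers": 200}
    - {"linear": [0.0265, 0, 0.004], "delta_rot": [0, 0, 0], "fingers": 200}
    - {"linear": [0.0295, 0, 0.005], "delta_rot": [0, 0, 0], "fingers": 200}
    - {"linear": [0.0315, 0, 0.0055], "delta_rot": [0, 0, 0], "fingers": 200}

```text
time: 13.65
tool_pos: [0.6259, -0.1816, 0.1258]
tool_rot: [-0.001, 0.991, -0.13, -0.003]
contact_force: [-4.3, 0.9, 4.9]
gripper_width: 0.339
```

```bash
python3 - <<'E'
from h import *
show()
for n in ['side','top']:
    im=eyes.grab_frame(n); cv2.imwrite(f'pics/{n}11.png',im[:,:,::-1])
im=cv2.imread('pics/side11.png'); cv2.imwrite('pics/s11.png',cv2.resize(im[200:340,270:430],None,fx=5,fy=4.28,interpolation=cv2.INTER_CUBIC))
E
```

```text
t 13.65 p [ 0.6259 -0.1816  0.1258] yaw -15.0 z [-0.006  0.002 -1.   ] F [-4.3  0.9  4.9] g 0.339
```

View pics/s11.png

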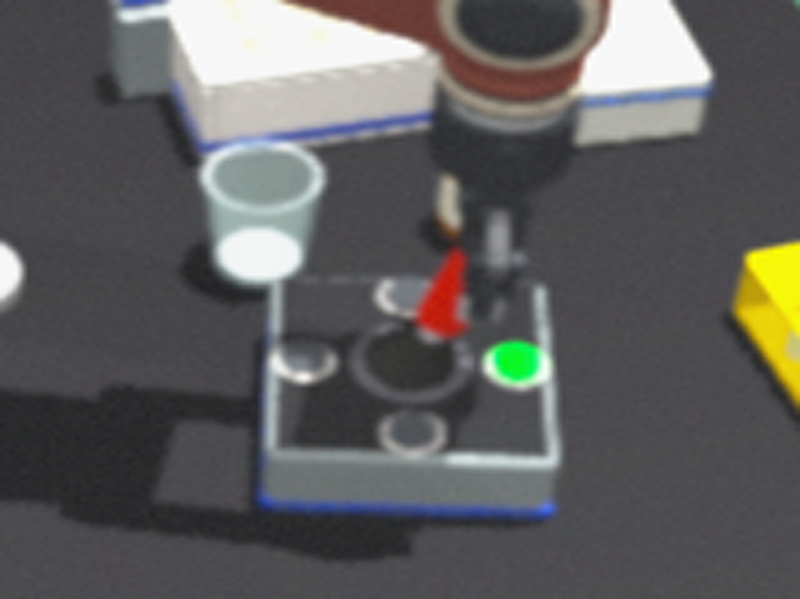

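The stick leans toward the lamp. Tool travel of 29 mm and a 4.4 N reaction both give about 0.33 rad. I'll hold it there.

apply_moves:
  commands:
    - {"linear": [0.001, 0, 0], "delta_rot": [0, 0, 0], "fingers": 200}
    - {"linear": [0.001, 0, 0], "delta_rot": [0, 0, 0], "fingers": 200}
    - {"linear": [0.001, 0, 0], "delta_rot": [0, 0, 0], "fingers": 200}
    - {"linear": [0.001, 0, 0], "delta_rot": [0, 0, 0], "fingers": 200}
    - {"linear": [0.001, 0, 0], "delta_rot": [0, 0, 0], "fingers": 200}
    - {"linear": [0.001, 0, 0], "delta_rot": [0, 0, 0], "fingers": 200}
    - {"linear": [0.001, 0, 0], "delta_rot": [0, 0, 0], "fingers": 200}
    - {"linear": [0.001, 0, 0], "delta_rot": [0, 0, 0], "fingers": 200}

```text
time: 14.55
tool_pos: [0.6266, -0.1819, 0.1255]
tool_rot: [-0.001, 0.991, -0.13, -0.003]
contact_force: [-6.6, 2.6, 8.1]
gripper_width: 0.34
```

apply_moves:
  commands:
    - {"linear": [0, 0, 0], "delta_rot": [0, 0, 0], "fingers": 200}
    - {"linear": [0, 0, 0], "delta_rot": [0, 0, 0], "fingers": 200}
    - {"linear": [0, 0, 0], "delta_rot": [0, 0, 0], "fingers": 200}
    - {"linear": [0, 0, 0], "delta_rot": [0, 0, 0], "fingers": 200}
    - {"linear": [0, 0, 0], "delta_rot": [0, 0, 0], "fingers": 200}
    - {"linear": [0, 0, 0], "delta_rot": [0, 0, 0], "fingers": 200}
    - {"linear": [0, 0, 0], "delta_rot": [0, 0, 0], "fingers": 200}
    - {"linear": [0, 0, 0], "delta_rot": [0, 0, 0], "fingers": 200}

```text
time: 15.35
tool_pos: [0.6266, -0.1819, 0.1256]
tool_rot: [-0.001, 0.991, -0.13, -0.003]
contact_force: [-6.6, 2.5, 7.9]
gripper_width: 0.336
```

apply_moves:
  commands:
    - {"linear": [0, 0, 0], "delta_rot": [0, 0, 0], "fingers": 200}
    - {"linear": [0, 0, 0], "delta_rot": [0, 0, 0], "fingers": 200}
    - {"linear": [0, 0, 0], "delta_rot": [0, 0, 0], "fingers": 200}
    - {"linear": [0, 0, 0], "delta_rot": [0, 0, 0], "fingers": 200}
    - {"linear": [0, 0, 0], "delta_rot": [0, 0, 0], "fingers": 200}
    - {"linear": [0, 0, 0], "delta_rot": [0, 0, 0], "fingers": 200}
    - {"linear": [0, 0, 0], "delta_rot": [0, 0, 0], "fingers": 200}
    - {"linear": [0, 0, 0], "delta_rot": [0, 0, 0], "fingers": 200}

```text
time: 16.15
tool_pos: [0.6266, -0.1819, 0.1255]
tool_rot: [-0.001, 0.991, -0.13, -0.003]
contact_force: [-7.0, 2.3, 7.6]
gripper_width: 0.338
```

```bash
python3 - <<'E'
from h import *
show()
s=state()
for n in ['wrist','top']:
    im=eyes.grab_frame(n); cv2.imwrite(f'pics/{n}12.png',im[:,:,::-1])
c=np.array([.597,-.1735,.06]);u=np.array([.0585,-.016,0]);u/=np.linalg.norm(u)
for t in (.25,.33,.38): print(t,proj('wrist',c+.115*(np.sin(t)*u+np.cos(t)*np.array([0,0,1])),s))
E
```

```text
t 16.15 p [ 0.6266 -0.1819  0.1255] yaw -15.0 z [-0.006  0.002 -1.   ] F [-7.   2.3  7.6] g 0.338
0.25 [323.62495148 417.59403705]
0.33 [323.80466086 386.99637299]
0.38 [323.90806847 367.09234152]
```

View pics/wrist12.png

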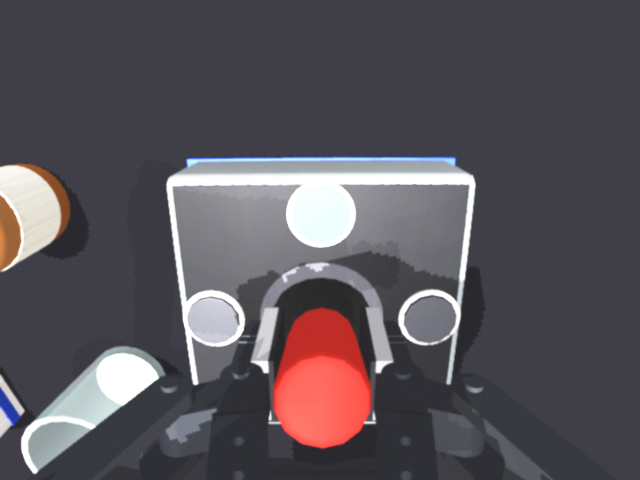

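The grip top is centred near (323,400), which corresponds to about 0.30 rad. That meets the step, but I'll go a little closer to the stop and hold again for margin.

apply_moves:
  commands:
    - {"linear": [0.001, 0, 0], "delta_rot": [0, 0, 0], "fingers": 200}
    - {"linear": [0.002, 0, 0.0005], "delta_rot": [0, 0, 0], "fingers": 200}
    - {"linear": [0.003, 0, 0.001], "delta_rot": [0, 0, 0], "fingers": 200}
    - {"linear": [0.003, 0, 0.001], "delta_rot": [0, 0, 0], "fingers": 200}
    - {"linear": [0.003, 0, 0.001], "delta_rot": [0, 0, 0], "fingers": 200}
    - {"linear": [0.003, 0, 0.001], "delta_rot": [0, 0, 0], "fingers": 200}
    - {"linear": [0.003, 0, 0.001], "delta_rot": [0, 0, 0], "fingers": 200}
    - {"linear": [0.003, 0, 0.001], "delta_rot": [0, 0, 0], "fingers": 200}

```text
time: 17.05
tool_pos: [0.6294, -0.1825, 0.1243]
tool_rot: [-0.001, 0.991, -0.13, -0.003]
contact_force: [-6.3, 3.2, 7.1]
gripper_width: 0.339
```

apply_moves:
  commands:
    - {"linear": [0, 0, 0], "delta_rot": [0, 0, 0], "fingers": 200}
    - {"linear": [0, 0, 0], "delta_rot": [0, 0, 0], "fingers": 200}
    - {"linear": [0, 0, 0], "delta_rot": [0, 0, 0], "fingers": 200}
    - {"linear": [0, 0, 0], "delta_rot": [0, 0, 0], "fingers": 200}
    - {"linear": [0, 0, 0], "delta_rot": [0, 0, 0], "fingers": 200}
    - {"linear": [0, 0, 0], "delta_rot": [0, 0, 0], "fingers": 200}
    - {"linear": [0, 0, 0], "delta_rot": [0, 0, 0], "fingers": 200}
    - {"linear": [0, 0, 0], "delta_rot": [0, 0, 0], "fingers": 200}

```text
time: 17.85
tool_pos: [0.6294, -0.1825, 0.1243]
tool_rot: [-0.001, 0.991, -0.13, -0.003]
contact_force: [-7.5, 2.8, 6.4]
gripper_width: 0.336
```

apply_moves:
  commands:
    - {"linear": [0, 0, 0], "delta_rot": [0, 0, 0], "fingers": 200}
    - {"linear": [0, 0, 0], "delta_rot": [0, 0, 0], "fingers": 200}
    - {"linear": [0, 0, 0], "delta_rot": [0, 0, 0], "fingers": 200}
    - {"linear": [0, 0, 0], "delta_rot": [0, 0, 0], "fingers": 200}
    - {"linear": [0, 0, 0], "delta_rot": [0, 0, 0], "fingers": 200}
    - {"linear": [0, 0, 0], "delta_rot": [0, 0, 0], "fingers": 200}
    - {"linear": [0, 0, 0], "delta_rot": [0, 0, 0], "fingers": 200}
    - {"linear": [0, 0, 0], "delta_rot": [0, 0, 0], "fingers": 200}

```text
time: 18.65
tool_pos: [0.6295, -0.1825, 0.1244]
tool_rot: [-0.001, 0.991, -0.13, -0.003]
contact_force: [-7.1, 3.2, 7.2]
gripper_width: 0.34
```

```bash
python3 - <<'E'
from h import *
show()
im=eyes.grab_frame('side'); cv2.imwrite('pics/s13.png',cv2.resize(im[200:340,270:430,::-1],None,fx=5,fy=4.28,interpolation=cv2.INTER_CUBIC))
E
```

```text
t 18.65 p [ 0.6295 -0.1825  0.1244] yaw -15.0 z [-0.006  0.002 -1.   ] F [-7.1  3.2  7.2] g 0.34
```

View pics/s13.png

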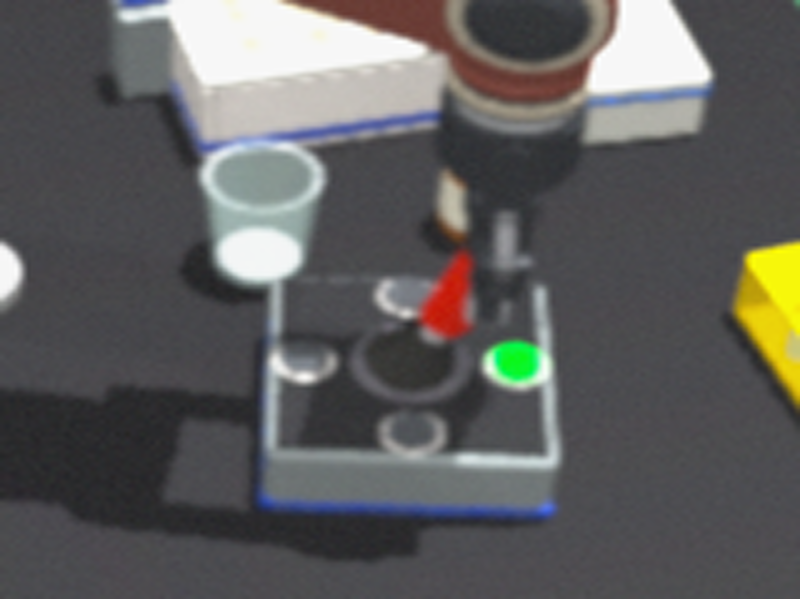

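The stick has been held well tilted toward the lamp for over two seconds. Now I bring it back towards upright, open the fingers and rise clear.

apply_moves:
  commands:
    - {"linear": [-0.006, 0, -0.002], "delta_rot": [0, 0, 0], "fingers": 200}
    - {"linear": [-0.012, 0, -0.004], "delta_rot": [0, 0, 0], "fingers": 200}
    - {"linear": [-0.018, 0, -0.005], "delta_rot": [0, 0, 0], "fingers": 200}
    - {"linear": [-0.024, 0, -0.006], "delta_rot": [0, 0, 0], "fingers": 200}
    - {"linear": [-0.03, 0, -0.007], "delta_rot": [0, 0, 0], "fingers": 200}
    - {"linear": [-0.032, 0, -0.007], "delta_rot": [0, 0, 0], "fingers": 200}
    - {"linear": [-0.032, 0, -0.007], "delta_rot": [0, 0, 0], "fingers": 100}
    - {"linear": [-0.032, 0, -0.007], "delta_rot": [0, 0, 0], "fingers": 0}

```text
time: 19.5
tool_pos: [0.5997, -0.1753, 0.1319]
tool_rot: [0.0, 0.991, -0.13, -0.001]
contact_force: [-0.8, 0.2, 0.5]
gripper_width: 0.666
```

apply_moves:
  commands:
    - {"linear": [0, 0, 0], "delta_rot": [0, 0, 0], "fingers": 0}
    - {"linear": [0, 0, 0], "delta_rot": [0, 0, 0], "fingers": 0}
    - {"linear": [0, 0, 0], "delta_rot": [0, 0, 0], "fingers": 0}
    - {"linear": [0, 0, 0], "delta_rot": [0, 0, 0], "fingers": 0}
    - {"linear": [0, 0, -0.02], "delta_rot": [0, 0, 0], "fingers": 0}
    - {"linear": [0, 0, -0.05], "delta_rot": [0, 0, 0], "fingers": 0}
    - {"linear": [0, 0, -0.09], "delta_rot": [0, 0, 0], "fingers": 0}
    - {"linear": [0, 0, -0.13], "delta_rot": [0, 0, 0], "fingers": 0}

```text
time: 20.3
tool_pos: [0.6002, -0.175, 0.2625]
tool_rot: [-0.0, 0.991, -0.13, -0.001]
contact_force: [1.1, -0.2, -0.0]
gripper_width: 0.999
```

apply_moves:
  commands:
    - {"linear": [-0.01, 0, -0.02], "delta_rot": [0, 0, 0], "fingers": 0}
    - {"linear": [-0.04, 0, -0.04], "delta_rot": [0, 0, 0], "fingers": 0}
    - {"linear": [-0.08, 0, -0.05], "delta_rot": [0, 0, 0], "fingers": 0}
    - {"linear": [-0.12, 0, -0.05], "delta_rot": [0, 0, 0], "fingers": 0}
    - {"linear": [-0.15, 0, -0.05], "delta_rot": [0, 0, 0], "fingers": 0}
    - {"linear": [-0.17, 0, -0.05], "delta_rot": [0, 0, 0], "fingers": 0}
    - {"linear": [-0.17, 0, -0.05], "delta_rot": [0, 0, 0], "fingers": 0}
    - {"linear": [-0.17, 0, -0.05], "delta_rot": [0, 0, 0], "fingers": 0}

```text
time: 21.1
tool_pos: [0.4367, -0.1313, 0.3121]
tool_rot: [0.0, 0.991, -0.13, 0.001]
contact_force: [0.5, -0.2, 0.2]
gripper_width: 1.0
```

```bash
python3 - <<'E'
from h import *
show()
for n in ['side','top']:
    im=eyes.grab_frame(n); cv2.imwrite(f'pics/{n}14.png',im[:,:,::-1])
a=cv2.imread('pics/top0.png').astype(int);b=cv2.imread('pics/top14.png').astype(int)
E
```

```text
t 21.1 p [ 0.4367 -0.1313  0.3121] yaw -15.0 z [ 0.001 -0.001 -1.   ] F [ 0.5 -0.2  0.2] g 1.0
```

View pics/top14.png

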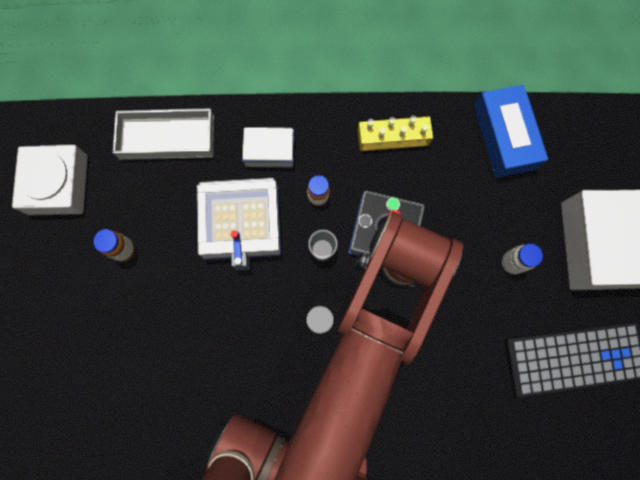

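View pics/side14.png

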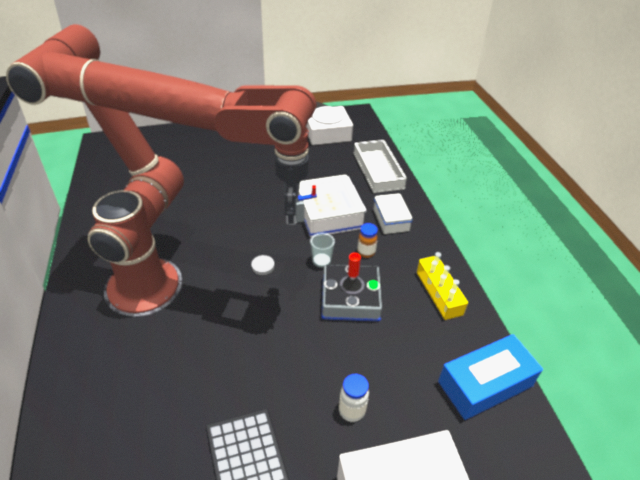

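The lid is shut and the bar is across it at (237,248) in the top view. The stick stands upright at (354,265) in the side view, as at the start. The jars, beaker and dish are at their original pixels and the gripper is clear, so I'm handing in.

```bash
python3 -c "
from plant import job_done; print(job_done())"
```

```text
the job is handed in; nothing more can be done
None
```

The job is done and handed in at about 21 s of the 72 s allowed; no verdict was reported.

- **Lid:** I pushed it down its arc with the shut fingers until it seated, with a 5.6 N contact force at z = 0.080 m. It looked flat in the last pictures.
- **Turnbutton:** I pushed it round by its peg. The wrist camera put it at about 1.6 rad, and the top view showed the bar straight over the lid.
- **Joystick:** I gripped it, tilted it towards the green lamp and held it there for about 5 s. After I brought it back and opened the fingers, the last side view showed it upright.
- **Bystanders:** The jars, beaker and dish looked to be in their starting places in the last pictures. The gripper was clear of everything.

**Estimates that disagreed:** Three readings of the tilt did not agree at the first hold:
- The wrist image gave about 0.30 rad.
- The tool travel gave about 0.33 rad.
- The hold force of about 7 N would imply more than the 0.40 rad stop, perhaps because it includes gripping loads.

The two position-based estimates are above the required 0.23 rad. I still pushed about 3 mm further and held again for margin.

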